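Which tea tin is the full one?

ROBOT

A 6-joint arm with a two-finger parallel gripper is mounted at the origin on the work surface. World frame = base frame: x ahead of the robot, y to its left, z up, the work surface at z = 0. Lengths are in m, angles in rad, forces in N, time in s.
With the tool pointing down it reaches from about 0.275 to 0.825 m from the base axis. Payload 5.2 kg.
Tool frame: the origin (TCP) lies midway between the tips of the shut fingers; the grasp point (between the pads) lies 19 mm behind it; z points along the fingers, y is the line along which they close (so a half turn about z gives the same grasp; the last joint's range is limited). The gripper opens to 93 mm and grips with 3 to 60 N. Pads are 15 mm wide; open, the fingers measure 128 mm over their backs; the gripper's body (75 mm by 188 mm) begins 65 mm behind the grasp point.
Start: joints at [-1.329, 0.259, 1.535, -0, 1.348, -0.203], TCP at [0.237, -0.496, 0.183] pointing down, gripper open.
Joint ranges: [-3.14, 3.14], [-0.91, 2.08], [0.19, 2.58], [-1.22, 4.36], [0.22, 2.71], [-3.12, 3.12]. Speed limits (rad/s): [2.57, 2.57, 3.14, 3.14, 3.14, 3.14].

INTERFACE

Orientations are given as a unit quaternion [w, x, y, z].
In Python, from station import robot, get_image, camera_info gives the robot as it stands. The module is installed in compiled form; this text tells all that it offers.
- The arm moves only by the tool carry_out, never from a script. Its argument "deltas" is a list of rows, each a list of 3 entries, a list of its own where there are three numbers: the shift along the world's x, y, z in mm, then the turn, a rotation vector about the world's x, y, z in rad, then the opening, from 0 (shut) to 1 (fully open). In form: [[[x, y, z], [rx, ry, rz], fingers], ...]. A call has 1 to 12 rows; each row shifts and turns the commanded pose from where the row before left it; what a row does not reach is not made up. A row lasts 1/8 s, in which the tool goes at most 62.5 mm and 10.7 degrees, less where a joint would pass 70% of its speed; a pose out of reach is approached as far as the arm can. A call is refused whole if a number of a shift passes 62.5 or a number of a turn 0.188, either way. A call with a gripper value outside its range is refused whole. The fingers move at their own pace and stop on an object; "grip_force" is the grip in N (left out, the last holds). Time passes only in rows, so rows that do not move let the fingers close. It gives the time, the measured TCP pose, the force, the opening and the grip force at its end, in the units of the state.
- robot.get_state(): the state, without advancing time (a new reading comes with each control period).
- get_image(name): name is "scene" or "top"; returns the picture (400x640x3 uint8, red, green, blue); there is no depth.
- camera_info(name): a dict with "vfov" (degrees; the focal length in pixels is half the picture's height over the tangent of half this angle, whatever the lens; pixels are square), "cx", "cy" (the principal point, pixels), "extrinsics" (4x4, takes a point from camera to world coordinates). Camera axes: x right, y down, z forward; pixel columns grow to the right and rows downward; lengths in m; the calibration is good to about 2 mm. A picture is of the moment at which its call begins. camera_info takes no time and is no camera call.
- robot.sign_off(): hands the job in; it is judged then, once.
The state is a dict: "t": time; "joint_positions": joint angles; "joint_vel": joint speeds; "effort": joint torques, N m; "eef_pos": TCP position; "eef_rot": TCP orientation; "force": force on the tool from outside, world axes, zero at the start; "ft_torque": the same for the moment, N m; "finger_gap": opening from 0.0 (shut) to 1.0 (fully open); "finger_force": force on a finger pad.
Only numpy, scipy, OpenCV 4.12 (cv2) and the standard library are available. Lean on these libraries where they do the work, as an engineer would, in place of code of your own. Each camera call takes 0.05 s, during which the arm holds its last target. There are 200 camera calls.

TASK

At the tea and coffee bench, pull the sliding tray with the three identical closed tins all the way out from under the small shelf until it stops, then heft the tins to find out which is the heaviest (the full one). Put the lighter ones gently back standing on the tray, and finish holding the heaviest tin up in the gripper, upright and at least 10 cm clear above the tray: the program ends while holding it. Leave the tray fully out, tip nothing over, and leave the rest of the bench as it is.

Things in the scene. Friction and masses are not known exactly. Their poses are not given: they have to be found in the camera images.
- rack: Fixed rack: slatted wooden shelf on four legs (542 mm along y; x from -35 to +77 mm; underside 172 mm, top 186 mm above the table; a vase and bowl on it reach 250 mm), over two runners. Origin on the table under the middle of the row of tins before the pull; the tray slides out to its -x. The shelf keeps the tins from being lifted until the tray is out.
- tray (a joint): Travel in m of the sliding tray: dark, flat, 166 mm (x) by 476 mm (y), floor 20 mm above the table, rim 10 mm higher. 0 is fully pushed in (it starts at 0 to 0.03), it grows as the tray is pulled along the rack's -x; 0.155 is the hard stop, fully out. Slides with about 4 N of friction and stays where it is left.
- tray_grip (a point): Centre of the top of the tray's upright round wooden grip post, 24 mm across, 70 mm tall (top 90 mm above the table), on a tongue at the middle of the tray's front edge, 120 mm in front (-x) of the tray's middle. Axes as the rack's. Moves with the tray.
- tray_mid (a point): Middle of the tray's floor, on its upper face (20 mm above the table); axes as the rack's. It moves with the tray.
- tin_1: One of three outwardly identical closed white tins in a row on the tray, 145 mm apart: body 84 mm across, 90 mm high; fixed on its flat lid a steel knob, an upright cylinder 26 mm across, 38 mm tall (top 128 mm above the foot). Origin: centre of the underside, z up. Tins weigh 0.2 to 0.8 kg; the heaviest at least 0.12 kg more than either other, and which place it has varies.
- tin_2: One of three outwardly identical closed white tins in a row on the tray, 145 mm apart: body 84 mm across, 90 mm high; fixed on its flat lid a steel knob, an upright cylinder 26 mm across, 38 mm tall (top 128 mm above the foot). Origin: centre of the underside, z up. Tins weigh 0.2 to 0.8 kg; the heaviest at least 0.12 kg more than either other, and which place it has varies.
- tin_3: One of three outwardly identical closed white tins in a row on the tray, 145 mm apart: body 84 mm across, 90 mm high; fixed on its flat lid a steel knob, an upright cylinder 26 mm across, 38 mm tall (top 128 mm above the foot). Origin: centre of the underside, z up. Tins weigh 0.2 to 0.8 kg; the heaviest at least 0.12 kg more than either other, and which place it has varies.
- shaker: Bystander: small white shaker, 32 mm across, 50 mm high, standing on the tray between two tins. Origin at the centre of its underside.
- egg_cup: Bystander: small white egg cup, 32 mm across, 36 mm high, standing on the tray between two tins. Origin at the centre of its underside.
- mug_a: Bystander on the table: white ceramic mug, 76 mm across, 88 mm high, handle at its +y side. Origin at its underside.
- mug_b: Bystander on the table: blue ceramic mug, 76 mm across, 88 mm high, handle at its +y side. Origin at its underside.
- spoon: Bystander on the table: steel spoon, 150 mm long, lying along its own x. Origin at its underside.
- jar: Bystander on the table: closed amber glass jar with a wooden cap, 72 mm across, 110 mm high. Origin at its underside.
- saucer: Bystander on the table: white plate, 140 mm across, 18 mm high. Origin at its underside.
There are look-alikes about, which are no part of the job. Leave any yellow look-alike of the tin_1 alone. What is shaped like the tin_3 but purple is not meant.

How it is judged:
By the outcome, as a careful person would: the job done as asked, in the order asked, and still so for the second after the job is handed in, while the arm keeps its last pose, push and grip.
It also fails if it takes over 72 s, if anything falls off the work surface, if the arm or the gripper's body presses on something with over 40 N, if the wrist force passes 120 N, or if a joint passes its speed limit or range.

## Working session

There is one attempt and no reset: what is moved stays moved. The work goes in short steps, Python scripts to look and compute and a tool call to move; the robot and the scene stay as the last step left them, time stands still between calls to the robot, and variables do not carry over. Pictures are saved under pics/ and viewed, at most 10 in all, crops included, and the job is handed in when it is done.

Besides the shell and the picture viewer there is one more tool, called after ">>>" by a JSON object that holds its "api" and its "payload", one argument or row to a line. carry_out: Moves the arm, as the interface text tells. Its arguments: {"type":"object","properties":{"deltas":{"type":"array"},"grip_force":{"type":"number"}},"required":["deltas"]}

```bash
mkdir -p pics; cat > h.py <<'E'
import numpy as np, cv2
from station import robot, get_image, camera_info
def K(n):
    c=camera_info(n); f=200/np.tan(np.radians(c['vfov'])/2); return f,c['cx'],c['cy'],np.array(c['extrinsics'])
def ray(n,u,v,z):
    f,cx,cy,E=K(n); d=E[:3,:3]@np.array([(u-cx)/f,(v-cy)/f,1]); o=E[:3,3]; return o+d*(z-o[2])/d[2]
def proj(n,p):
    f,cx,cy,E=K(n); q=E[:3,:3].T@(np.array(p)-E[:3,3]); return q[0]/q[2]*f+cx,q[1]/q[2]*f+cy
def snap(n,fn):
    im=get_image(n); cv2.imwrite('pics/'+fn,im[:,:,::-1]); return im
E
python3 - <<'E'
from h import *
for n in('scene','top'):
    snap(n,n+'0.png'); print(n,camera_info(n))
print(robot.get_state())
E
```

```text
scene {'vfov': 54.16672257519086, 'cx': 319.61886751336584, 'cy': 204.3836671403882, 'extrinsics': array([[ 0.07274858,  0.69943856, -0.71098055,  1.49616469],
       [ 0.99723392, -0.04012165,  0.06256812, -0.09499433],
       [ 0.01523684, -0.71356566, -0.70042265,  1.03320038],
       [ 0.        ,  0.        ,  0.        ,  1.        ]])}
top {'vfov': 48.89914508842388, 'cx': 319.0866899740766, 'cy': 202.51804382433255, 'extrinsics': array([[-0.00685532, -0.98912857,  0.14689342,  0.27294111],
       [-0.99994722,  0.0079049 ,  0.00656263, -0.03755663],
       [-0.00765246, -0.14684068, -0.98913056,  1.60765013],
       [ 0.        ,  0.        ,  0.        ,  1.        ]])}
{'t': 0.1, 'joint_positions': array([-1.32883818e+00,  2.59227770e-01,  1.53592981e+00,  7.74312795e-06,
        1.34801952e+00, -2.02821178e-01]), 'joint_vel': array([ 0.00148032, -0.00110689, -0.0020864 ,  0.00110558,  0.00116279,
       -0.00139877]), 'effort': array([ 2.06522629e-03, -4.38209474e+01, -2.84642744e+01,  7.21470499e-02,
        3.61546339e-02, -4.21576851e-05]), 'eef_pos': array([ 0.23652527, -0.49595293,  0.18194128]), 'eef_rot': array([-7.92147799e-04,  9.75373052e-01,  2.20560157e-01, -1.17271775e-05]), 'force': array([ 0.29859177, -0.43357535, -0.41383056]), 'ft_torque': array([-0.02001387, -0.00186178,  0.02035967]), 'finger_force': 0.0, 'finger_gap': 1.0000410037028549}
```

View pics/scene0.png

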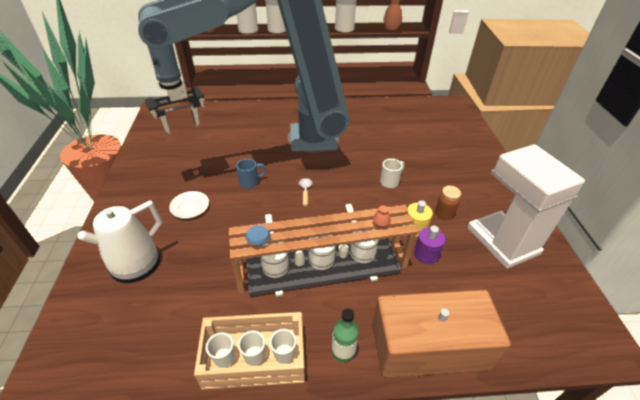

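View pics/top0.png

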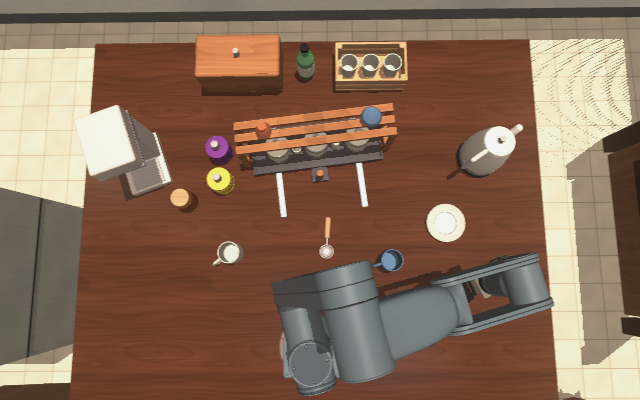

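The scene view shows the rack at (325,235), with white tins under it at (274,262), (321,255) and (364,248). The top view shows the post near (320,173), the rails ending at (283,216) and (363,206), and the tray front edge running from (255,170) to (382,157).

Look-alikes in the top view are the yellow tin (220,180) and the purple tin (217,148). Neither is wanted. The three white tins under the shelf, at about (278,152), (317,147) and (357,142), match the description. I'll check them in a close crop.

```bash
python3 - <<'E'
from h import *
im=cv2.imread('pics/top0.png'); cv2.imwrite('pics/c0.png',cv2.resize(im[95:225,225:405],None,fx=4.4,fy=4.4,interpolation=cv2.INTER_CUBIC))
hsv=cv2.cvtColor(im,cv2.COLOR_BGR2HSV)
# post top: orange blob near (320,173)
sub=hsv[160:188,305:335]; m=((sub[...,1]>110)&(sub[...,2]>110)&(sub[...,0]<20)).astype(np.uint8)
n,l,s,c=cv2.connectedComponentsWithStats(m); print([(s[i,4],c[i]+[305,160]) for i in range(1,n) if s[i,4]>5])
for uv in [(320,173)]: print(ray('top',*uv,.09))
print('front edge',ray('top',255,172,.03),ray('top',382,158,.03))
print('shelf front edge',ray('top',238,157,.186),ray('top',397,131,.186),'back',ray('top',234,123,.186),ray('top',393,104,.186))
print('rails',ray('top',283,216,.01),ray('top',363,206,.01))
E
```

```text
[(np.int32(269), array([319.44981413, 179.71375465])), (np.int32(36), array([319.69444444, 172.63888889]))]
[ 0.60342892 -0.03142579  0.09      ]
front edge [0.62227158 0.20719311 0.03      ] [ 0.67087233 -0.25956128  0.03      ]
shelf front edge [0.6391387  0.24029137 0.186     ] [ 0.72372032 -0.29028394  0.186     ] back [0.75666906 0.25613873 0.186     ] [ 0.81822869 -0.27990142  0.186     ]
rails [0.46140885 0.10537406 0.01      ] [ 0.49601818 -0.18779885  0.01      ]
```

View pics/c0.png

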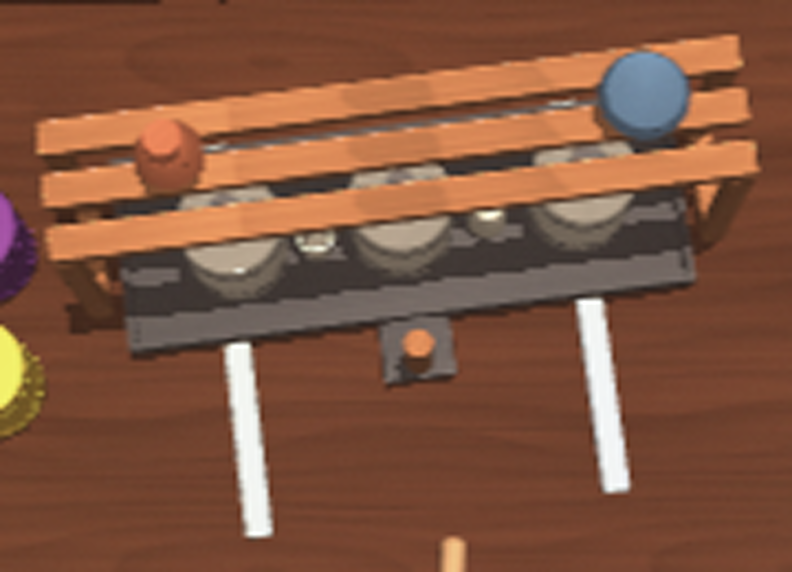

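The crop confirms three white tins with steel knobs under the slats, at crop (235,245), (402,225) and (582,195). The post is at crop (419,344), full picture (320.2,173.2), and the front edge runs from (133,356) to (693,285).

```bash
python3 - <<'E'
from h import *
def c(u,v,z): return ray('top',225+u/4.4-.4,95+v/4.4-.4,z)
def yaw(a,b): d=a-b; return np.arctan2(-d[0],d[1])
print('post',c(419,344,.09))
print(yaw(c(133,356,.02),c(693,285,.02)),yaw(c(50,262,.172),c(757,175,.172)),yaw(c(38,122,.186),c(740,35,.186)),yaw(c(258,537,.01),c(618,492,.01)))
# runner direction (x axis)
for a,b in [((238,345),(258,537)),((590,300),(618,492))]:
    d=c(*a,.01)-c(*b,.01); print(np.arctan2(d[1],d[0]))
f=c(50,262,.172);g=c(757,175,.172);print('shelf front mid',(f+g)/2)
E
```

```text
post [ 0.60421905 -0.03082285  0.09      ]
0.12039489834472118 0.11721488795672101 0.118922959350324 0.11749064106182969
0.1081946371898492
0.12141520879420886
shelf front mid [ 0.68452154 -0.02055715  0.172     ]
```

>>> {"api": "carry_out", "payload": {
  "deltas": [
    [[20, 38, 0], [0, 0, -0.027], 0.7],
    [[27, 38, 0], [0, 0, -0.027], 0.7],
    [[27, 38, 0], [0, 0, -0.027], 0.7],
    [[27, 38, 0], [0, 0, -0.027], 0.7],
    [[27, 38, 0], [0, 0, -0.027], 0.7],
    [[27, 38, 0], [0, 0, -0.027], 0.7],
    [[27, 38, 0], [0, 0, -0.027], 0.7],
    [[27, 38, 0], [0, 0, -0.027], 0.7],
    [[27, 38, 0], [0, 0, -0.027], 0.7],
    [[27, 38, 0], [0, 0, -0.027], 0.7],
    [[27, 38, 0], [0, 0, -0.027], 0.7],
    [[27, 38, 0], [0, 0, -0.027], 0.7]
  ],
  "grip_force": 30
}}

```text
t: 1.6
eef_pos: [0.5541, -0.039, 0.1822]
eef_rot: [-0.0, 0.998, 0.06, -0.0]
force: [0.9, -1.0, 0.3]
finger_gap: 0.699
finger_force: 0.0
```

>>> {"api": "carry_out", "payload": {
  "deltas": [
    [[25, 4, 0], [0, 0, 0], 0.7],
    [[25, 4, 0], [0, 0, 0], 0.7],
    [[0, 0, -30], [0, 0, 0], 0.7],
    [[0, 0, -40], [0, 0, 0], 0.7],
    [[0, 0, -36], [0, 0, 0], 0.7],
    [[0, 0, -20], [0, 0, 0], 0.7],
    [[0, 0, 0], [0, 0, 0], 0.5],
    [[0, 0, 0], [0, 0, 0], 0.3],
    [[0, 0, 0], [0, 0, 0], 0.2],
    [[0, 0, 0], [0, 0, 0], 0.1],
    [[0, 0, 0], [0, 0, 0], 0]
  ]
}}

```text
t: 2.98
eef_pos: [0.604, -0.0325, 0.0572]
eef_rot: [0.0, 0.998, 0.06, 0.0]
force: [-0.6, 0.5, 0.8]
finger_gap: 0.214
finger_force: 0.0
```

>>> {"api": "carry_out", "payload": {
  "deltas": [
    [[0, 0, 0], [0, 0, 0], 0.21],
    [[0, 0, 0], [0, 0, 0], 0.21]
  ]
}}

```text
t: 3.22
eef_pos: [0.6037, -0.0325, 0.0567]
eef_rot: [0.0, 0.998, 0.06, 0.0]
force: [-0.2, 0.8, -0.2]
finger_gap: 0.209
finger_force: 0.0
```

```bash
python3 - <<'E'
from h import *
a=snap('scene','s1.png')[120:300,230:400]; b=snap('top','t1.png')[110:220,240:400]
r=lambda i:cv2.resize(i,(760,int(760*i.shape[0]/i.shape[1])))[:,:,::-1]
o=np.vstack([cv2.resize(r(a),None,fx=.5,fy=.5),]); p=cv2.resize(r(b),None,fx=.5,fy=.5)
p=cv2.copyMakeBorder(p,0,o.shape[0]-p.shape[0],0,0,cv2.BORDER_CONSTANT); cv2.imwrite('pics/v1.png',np.hstack([o,p])); print(robot.get_state()['finger_gap'])
E
```

```text
0.2088343386559103
```

View pics/v1.png

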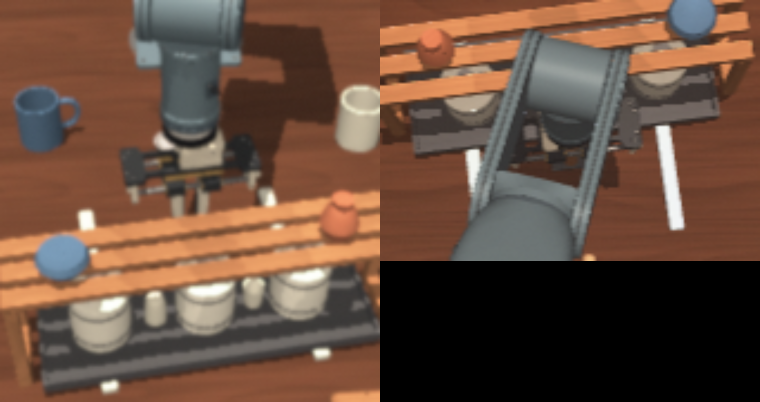

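>>> {"api": "carry_out", "payload": {
  "deltas": [
    [[0, 0, 0], [0, 0, 0], 0],
    [[0, 0, 0], [0, 0, 0], 0],
    [[0, 0, 0], [0, 0, 0], 0]
  ]
}}

```text
t: 3.7
eef_pos: [0.6036, -0.0325, 0.0566]
eef_rot: [-0.0, 0.998, 0.06, -0.0]
force: [-0.5, -0.1, 0.2]
finger_gap: 0.003
finger_force: 0.0
```

```bash
python3 - <<'E'
from h import *
print('tcp',proj('scene',[.6036,-.0325,.0566]),proj('top',[.6036,-.0325,.0566]),'post',proj('scene',[.604,-.031,.09]),proj('top',[.604,-.031,.09]))
print('shelf back/top corners for origin .719,-.0164:')
R=np.array([[np.cos(.118),-np.sin(.118)],[np.sin(.118),np.cos(.118)]])
for r in [(-.035,.271),(-.035,-.271),(.077,.271),(.077,-.271)]:
    p=np.r_[R@r+[.719,-.0164],.186]; print(r,np.round(proj('scene',p)),np.round(proj('top',p)))
im=get_image('scene'); cv2.imwrite('pics/s2.png',cv2.resize(im[160:290,225:425],None,fx=3.9,fy=3.9,interpolation=cv2.INTER_CUBIC)[:,:,::-1])
E
```

```text
tcp (np.float64(314.4460652088928), np.float64(225.10455793853765)) (np.float64(320.35015950049063), np.float64(174.9301004806572)) post (np.float64(314.9645384671882), np.float64(218.37077200330623)) (np.float64(319.87799313684195), np.float64(172.8422786457201))
shelf back/top corners for origin .719,-.0164:
(-0.035, 0.271) [406. 205.] [236. 153.]
(-0.035, -0.271) [229. 227.] [397. 133.]
(0.077, 0.271) [419. 231.] [232. 121.]
(0.077, -0.271) [230. 258.] [392. 101.]
```

View pics/s2.png

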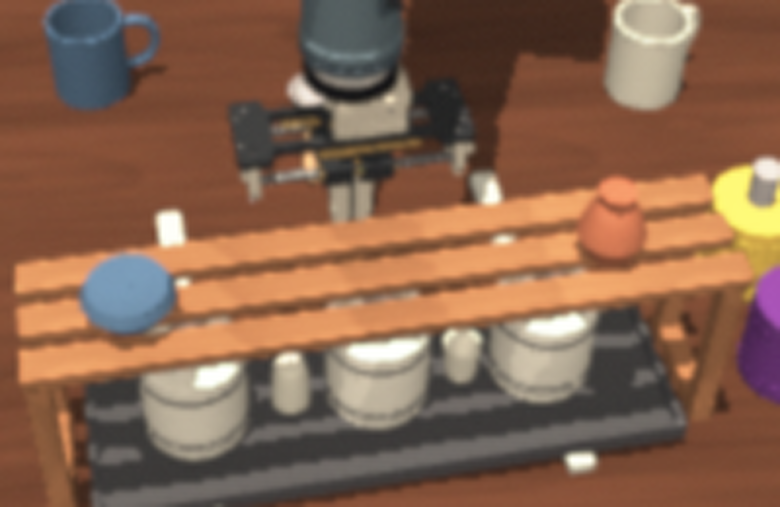

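```bash
python3 - <<'E'
from h import *
a=cv2.imread('pics/scene0.png');b=get_image('scene')[:,:,::-1]
c=cv2.imread('pics/top0.png');d=cv2.imread('pics/t1.png')
A=cv2.resize(np.hstack([a[235:300,235:425],b[235:300,235:425]]),None,fx=2.1,fy=2.1,interpolation=cv2.INTER_CUBIC)
C=cv2.resize(np.hstack([c[110:200,225:415],d[110:200,225:415]]),None,fx=2.1,fy=2.1,interpolation=cv2.INTER_CUBIC)
cv2.imwrite('pics/d.png',np.vstack([A,C]))
print(np.abs(a[240:300,235:425].astype(int)-b[240:300,235:425]).mean(), cv2.phaseCorrelate(*[cv2.cvtColor(i[262:290,245:400].copy(),cv2.COLOR_BGR2GRAY).astype(np.float32) for i in(a,b)]))
E
```

```text
0.5525730994152047 ((0.019639154218069166, 0.02852892868414081), 0.9971396660804749)
```

View pics/d.png

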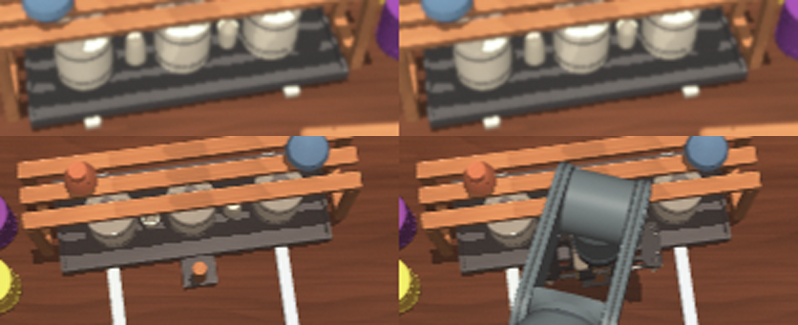

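The tray hasn't moved, so the fingers missed the post without touching it. I'll check the reported TCP against the picture, using the fingertips in scene0 at about (168,131) and (198,125).

```bash
python3 - <<'E'
from h import *
p=np.array([.2365,-.496,.182]); a=.4448
d=np.array([-np.sin(a),np.cos(a),0])
for z in(0,.02,.04): print(z,[np.round(proj('scene',p+[0,0,z]+s*d*.055),1) for s in(-1,1)])
im=cv2.imread('pics/scene0.png'); cv2.imwrite('pics/f0.png',cv2.resize(im[75:145,130:220],None,fx=7,fy=7,interpolation=cv2.INTER_CUBIC))
E
```

```text
0 [array([170.3, 139.8]), array([199.5, 131.7])]
0.02 [array([168.9, 135.2]), array([198.4, 127.3])]
0.04 [array([167.5, 130.6]), array([197.3, 122.7])]
```

View pics/f0.png

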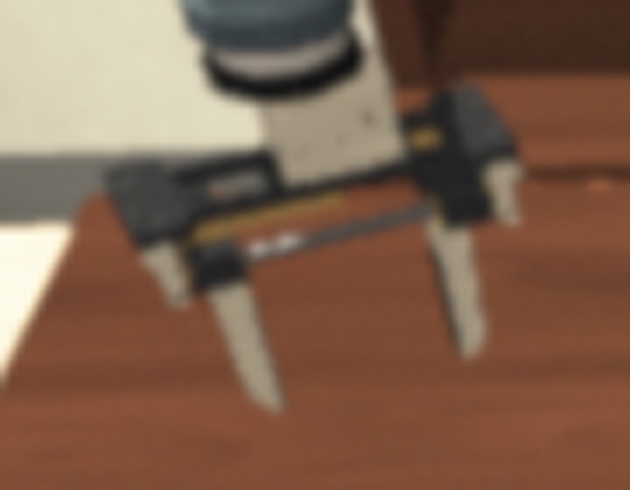

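The fingertips show at (169.3,133.6) and (197.1,125.7), about 6 px above where the reported TCP puts them. That would make the tips roughly 26 mm higher than reported, so the fingers probably closed above the post. I'll lower the shut fingers gently and feel for the post top.

>>> {"api": "carry_out", "payload": {
  "deltas": [
    [[0, 0, -2], [0, 0, 0], 0],
    [[0, 0, -2], [0, 0, 0], 0],
    [[0, 0, -2], [0, 0, 0], 0]
  ]
}}

```text
t: 4.18
eef_pos: [0.6054, -0.0324, 0.0542]
eef_rot: [0.0, 0.998, 0.06, 0.002]
force: [-5.2, 3.0, 26.9]
finger_gap: 0.006
finger_force: 13.4
```

Contact came at reported z ≈ 0.055, where the post top is 0.090. The true tips are therefore about 34 mm above the reported TCP, matching the picture. I'll correct for that, then lift, open and descend again.

>>> {"api": "carry_out", "payload": {
  "deltas": [
    [[0, 0, 12], [0, 0, 0], 0.2],
    [[0, 0, 5], [0, 0, 0], 0.7],
    [[0, 0, 0], [0, 0, 0], 0.7],
    [[0, 0, 0], [0, 0, 0], 0.7],
    [[0, 0, 0], [0, 0, 0], 0.7],
    [[0, 0, 0], [0, 0, 0], 0.7]
  ]
}}

```text
t: 4.92
eef_pos: [0.6035, -0.0324, 0.0673]
eef_rot: [-0.0, 0.998, 0.06, -0.0]
force: [-0.3, 0.3, 0.8]
finger_gap: 0.604
finger_force: 0.0
```

>>> {"api": "carry_out", "payload": {
  "deltas": [
    [[0, 0, -10], [0, 0, 0], 0.7],
    [[0, 0, -10], [0, 0, 0], 0.7],
    [[0, 0, -10], [0, 0, 0], 0.7],
    [[0, 0, -8], [0, 0, 0], 0.7],
    [[0, 0, -5], [0, 0, 0], 0.7],
    [[0, 0, 0], [0, 0, 0], 0],
    [[0, 0, 0], [0, 0, 0], 0],
    [[0, 0, 0], [0, 0, 0], 0],
    [[0, 0, 0], [0, 0, 0], 0],
    [[0, 0, 0], [0, 0, 0], 0],
    [[0, 0, 0], [0, 0, 0], 0]
  ]
}}

```text
t: 6.3
eef_pos: [0.6035, -0.0302, 0.0249]
eef_rot: [-0.002, 0.998, 0.06, 0.0]
force: [0.4, 6.7, 2.0]
finger_gap: 0.249
finger_force: 30.0
```

>>> {"api": "carry_out", "payload": {
  "deltas": [
    [[0, 2, 0], [0, 0, 0], 0],
    [[-10, -1.2, 0], [0, 0, 0], 0],
    [[-20, -2.4, 0], [0, 0, 0], 0],
    [[-20, -2.4, 0], [0, 0, 0], 0],
    [[-20, -2.4, 0], [0, 0, 0], 0],
    [[-20, -2.4, 0], [0, 0, 0], 0],
    [[-20, -2.4, 0], [0, 0, 0], 0],
    [[-15, -1.8, 0], [0, 0, 0], 0],
    [[-10, -1.2, 0], [0, 0, 0], 0],
    [[0, 0, 0], [0, 0, 0], 0]
  ]
}}

```text
t: 7.55
eef_pos: [0.4671, -0.0467, 0.0248]
eef_rot: [-0.0, 0.998, 0.06, -0.001]
force: [-4.6, 1.0, 5.8]
finger_gap: 0.25
finger_force: 30.0
```

>>> {"api": "carry_out", "payload": {
  "deltas": [
    [[-5, -0.6, 0], [0, 0, 0], 0],
    [[-5, -0.6, 0], [0, 0, 0], 0],
    [[-4, -0.5, 0], [0, 0, 0], 0],
    [[-3, -0.4, 0], [0, 0, 0], 0],
    [[-2, -0.2, 0], [0, 0, 0], 0],
    [[0, 0, 0], [0, 0, 0], 0]
  ]
}}

```text
t: 8.3
eef_pos: [0.4547, -0.0482, 0.0249]
eef_rot: [-0.0, 0.998, 0.059, 0.004]
force: [16.1, 10.2, -11.3]
finger_gap: 0.252
finger_force: 30.0
```

>>> {"api": "carry_out", "payload": {
  "deltas": [
    [[5, 0.6, 0], [0, 0, 0], 0],
    [[0, 0, 0], [0, 0, 0], 0.5],
    [[0, 0, 0], [0, 0, 0], 0.5],
    [[0, 0, 0], [0, 0, 0], 0.5],
    [[0, 0, 0], [0, 0, 0], 0.5],
    [[0, 0, 15], [0, 0, 0], 0.5],
    [[0, 0, 30], [0, 0, 0], 0.5],
    [[0, 0, 40], [0, 0, 0], 0.5],
    [[0, 0, 40], [0, 0, 0], 0.5],
    [[-10, -30, 0], [0, 0, 0], 0.6],
    [[-10, -40, 0], [0, 0, 0], 0.6],
    [[0, -40, 0], [0, 0, 0], 0.6]
  ]
}}

```text
t: 9.8
eef_pos: [0.434, -0.1592, 0.15]
eef_rot: [0.0, 0.998, 0.061, 0.0]
force: [0.9, -0.6, -0.1]
finger_gap: 0.598
finger_force: 0.0
```

```bash
python3 - <<'E'
from h import *
s=snap('scene','s3.png');t=snap('top','t3.png')
m=np.array([.5739,-.0340]);y=np.array([-.118,.993])
for k in(1,0,-1):
    p=m+k*.145*y; print(p,proj('top',[*p,.148]),proj('scene',[*p,.148]))
r=lambda i:cv2.resize(i,None,fx=2,fy=2,interpolation=cv2.INTER_CUBIC)
cv2.imwrite('pics/v3.png',np.hstack([r(s[150:280,225:425]),r(t[110:240,225:420])])[:,:,::-1])
print(robot.get_state()['eef_pos'])
E
```

```text
[0.55679  0.109985] (np.float64(278.15659152638943), np.float64(183.20539924026767)) (np.float64(356.4795750114502), np.float64(194.27731302036295))
[ 0.5739 -0.034 ] (np.float64(320.7274635035469), np.float64(177.88623919896466)) (np.float64(313.5802634685963), np.float64(199.53392756792005))
[ 0.59101  -0.177985] (np.float64(363.2086873227322), np.float64(172.57828054672217)) (np.float64(269.2372751405014), np.float64(204.96744128048329))
[ 0.43477378 -0.16189459  0.14981082]
```

View pics/v3.png

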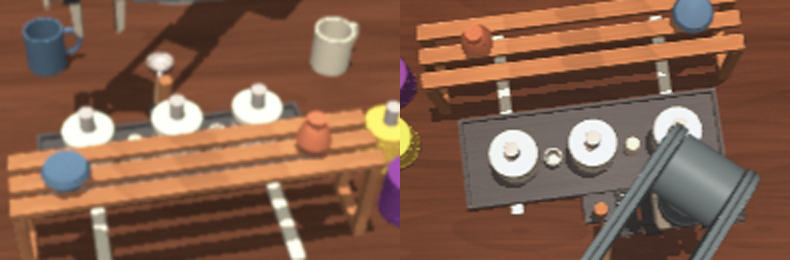

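The tray is out and all three tins stand clear of the shelf. In the crop's top view the knobs are at about (512,150) and (592,139), with the right one partly hidden by the arm. In the scene view they are at (86,113), (177,101) and (257,91). I'll measure the knobs more exactly.

```bash
python3 - <<'E'
from h import *
for n,box,fn in(('scene',(160,220,250,375),'s3.png'),('top',(160,215,255,390),'t3.png')):
    im=cv2.imread('pics/'+fn); v0,v1,u0,u1=box; s=im[v0:v1,u0:u1]; h=cv2.cvtColor(s,cv2.COLOR_BGR2HSV)
    m=((h[...,2]>225)&(h[...,1]<40)).astype(np.uint8)
    cs,_=cv2.findContours(m,cv2.RETR_EXTERNAL,cv2.CHAIN_APPROX_NONE)
    for c in cs:
        if cv2.contourArea(c)>120:
            (u,v),ax,_=cv2.fitEllipse(cv2.convexHull(c)); print(n,u+u0,v+v0,ax,ray(n,u+u0,v+v0,.11))
E
```

```text
scene 268.2055130004883 214.78631973266602 (21.286977767944336, 24.434715270996094) [ 0.5978733 -0.1840491  0.11     ]
scene 312.9468650817871 207.70540618896484 (18.794645309448242, 24.155162811279297) [ 0.57356737 -0.03593034  0.11      ]
scene 353.2645568847656 202.30303192138672 (18.227415084838867, 23.91668701171875) [0.55553464 0.10226678 0.11      ]
top 281.2156066894531 186.24452781677246 (22.52875328063965, 22.75823211669922) [0.55337944 0.10315086 0.11      ]
top 320.9822463989258 180.86927604675293 (22.554607391357422, 22.643888473510742) [ 0.57118392 -0.03471272  0.11      ]
top 363.51966094970703 173.7552137374878 (20.386560440063477, 22.75242805480957) [ 0.59510738 -0.18262998  0.11      ]
```

>>> {"api": "carry_out", "payload": {
  "deltas": [
    [[40, -5.5, 0], [0, 0, 0], 0.6],
    [[40, -5.5, 0], [0, 0, 0], 0.6],
    [[40, -5.5, 0], [0, 0, 0], 0.6],
    [[39, -5, 0], [0, 0, 0], 0.6],
    [[0, 0, -20], [0, 0, 0], 0.6],
    [[0, 0, -24], [0, 0, 0], 0.6],
    [[0, 0, -14], [0, 0, 0], 0.6],
    [[0, 0, -6], [0, 0, 0], 0.5],
    [[0, 0, 0], [0, 0, 0], 0],
    [[0, 0, 0], [0, 0, 0], 0],
    [[0, 0, 0], [0, 0, 0], 0],
    [[0, 0, 0], [0, 0, 0], 0]
  ],
  "grip_force": 35
}}

```text
t: 11.4
eef_pos: [0.5945, -0.1809, 0.0867]
eef_rot: [0.001, 0.998, 0.06, 0.001]
force: [1.9, -2.8, 3.6]
finger_gap: 0.271
finger_force: 35.0
```

>>> {"api": "carry_out", "payload": {
  "deltas": [
    [[0, 0, 4], [0, 0, 0], 0],
    [[0, 0, 10], [0, 0, 0], 0],
    [[0, 0, 10], [0, 0, 0], 0],
    [[0, 0, 6], [0, 0, 0], 0],
    [[0, 0, 0], [0, 0, 0], 0],
    [[0, 0, 0], [0, 0, 0], 0],
    [[0, 0, 0], [0, 0, 0], 0],
    [[0, 0, 0], [0, 0, 0], 0]
  ]
}}

```text
t: 12.4
eef_pos: [0.5935, -0.1798, 0.1153]
eef_rot: [-0.0, 0.998, 0.06, -0.0]
force: [-0.1, -0.2, -8.2]
finger_gap: 0.273
finger_force: 35.0
```

```bash
python3 - <<'E'
from h import *
F=[]
for i in range(8):
    get_image('top'); s=robot.get_state(); F.append(s['force'])
print(np.mean(F,0),np.std(F,0),s['eef_pos'],s['effort'].round(2),s['t'])
E
```

```text
[ 8.15037208e-02 -2.96742370e-03 -7.49710231e+00] [0.61307956 0.3423741  0.33022766] [ 0.59367301 -0.17986159  0.11564473] [-0.000e+00 -5.697e+01 -3.029e+01  4.000e-02 -4.000e-02  0.000e+00] 12.8
```

The right tin pulls 7.5 N, about 0.76 kg. I'll put it back and heft the others to compare.

>>> {"api": "carry_out", "payload": {
  "deltas": [
    [[0, 0, -10], [0, 0, 0], 0],
    [[0, 0, -10], [0, 0, 0], 0],
    [[0, 0, -5], [0, 0, 0], 0],
    [[0, 0, -3], [0, 0, 0], 0],
    [[0, 0, -2], [0, 0, 0], 0],
    [[0, 0, 0], [0, 0, 0], 0],
    [[0, 0, 0], [0, 0, 0], 0.5],
    [[0, 0, 0], [0, 0, 0], 0.5],
    [[0, 0, 0], [0, 0, 0], 0.5],
    [[0, 0, 30], [0, 0, 0], 0.6],
    [[0, 0, 34], [0, 0, 0], 0.6]
  ]
}}

```text
t: 14.18
eef_pos: [0.5934, -0.1797, 0.1497]
eef_rot: [-0.0, 0.998, 0.06, -0.001]
force: [1.0, -0.2, -0.6]
finger_gap: 0.595
finger_force: 0.0
```

>>> {"api": "carry_out", "payload": {
  "deltas": [
    [[-5, 36, 0], [0, 0, 0], 0.6],
    [[-6, 37, 0], [0, 0, 0], 0.6],
    [[-5, 36, 0], [0, 0, 0], 0.6],
    [[-5, 37, 0], [0, 0, 0], 0.6],
    [[0, 0, -20], [0, 0, 0], 0.6],
    [[0, 0, -24], [0, 0, 0], 0.6],
    [[0, 0, -14], [0, 0, 0], 0.6],
    [[0, 0, -6], [0, 0, 0], 0.5],
    [[0, 0, 0], [0, 0, 0], 0],
    [[0, 0, 0], [0, 0, 0], 0],
    [[0, 0, 0], [0, 0, 0], 0],
    [[0, 0, 0], [0, 0, 0], 0]
  ]
}}

```text
t: 15.68
eef_pos: [0.5733, -0.0342, 0.0864]
eef_rot: [0.0, 0.998, 0.06, 0.001]
force: [0.5, -1.1, 3.1]
finger_gap: 0.271
finger_force: 35.0
```

>>> {"api": "carry_out", "payload": {
  "deltas": [
    [[0, 0, 4], [0, 0, 0], 0],
    [[0, 0, 10], [0, 0, 0], 0],
    [[0, 0, 10], [0, 0, 0], 0],
    [[0, 0, 6], [0, 0, 0], 0],
    [[0, 0, 0], [0, 0, 0], 0],
    [[0, 0, 0], [0, 0, 0], 0],
    [[0, 0, 0], [0, 0, 0], 0],
    [[0, 0, 0], [0, 0, 0], 0]
  ]
}}

```text
t: 16.68
eef_pos: [0.5725, -0.0338, 0.1153]
eef_rot: [-0.0, 0.998, 0.06, -0.0]
force: [0.0, -0.7, -3.9]
finger_gap: 0.275
finger_force: 35.0
```

```bash
python3 - <<'E'
from h import *
F=[]
for i in range(8):
    get_image('top'); s=robot.get_state(); F.append(s['force'])
print(np.mean(F,0),np.std(F,0),s['eef_pos'],s['finger_gap'],s['t'])
E
```

```text
[-0.04113881  0.01006112 -3.96889526] [0.3348774  0.5549066  0.41676164] [ 0.57267136 -0.03388001  0.11563895] 0.2726967436935152 17.075
```

The middle tin pulls 4.0 N, about 0.40 kg. I'll put it back and heft the left one, near (0.554, 0.104).

>>> {"api": "carry_out", "payload": {
  "deltas": [
    [[0, 0, -10], [0, 0, 0], 0],
    [[0, 0, -10], [0, 0, 0], 0],
    [[0, 0, -5], [0, 0, 0], 0],
    [[0, 0, -3], [0, 0, 0], 0],
    [[0, 0, -2], [0, 0, 0], 0],
    [[0, 0, 0], [0, 0, 0], 0],
    [[0, 0, 0], [0, 0, 0], 0.5],
    [[0, 0, 0], [0, 0, 0], 0.5],
    [[0, 0, 0], [0, 0, 0], 0.5],
    [[0, 0, 30], [0, 0, 0], 0.6],
    [[0, 0, 34], [0, 0, 0], 0.6]
  ]
}}

```text
t: 18.45
eef_pos: [0.5722, -0.0338, 0.1497]
eef_rot: [-0.0, 0.998, 0.06, -0.001]
force: [0.4, -0.1, 0.2]
finger_gap: 0.595
finger_force: 0.0
```

>>> {"api": "carry_out", "payload": {
  "deltas": [
    [[-5, 34, 0], [0, 0, 0], 0.6],
    [[-5, 35, 0], [0, 0, 0], 0.6],
    [[-4, 35, 0], [0, 0, 0], 0.6],
    [[-4, 34, 0], [0, 0, 0], 0.6],
    [[0, 0, -20], [0, 0, 0], 0.6],
    [[0, 0, -24], [0, 0, 0], 0.6],
    [[0, 0, -14], [0, 0, 0], 0.6],
    [[0, 0, -6], [0, 0, 0], 0.5],
    [[0, 0, 0], [0, 0, 0], 0],
    [[0, 0, 0], [0, 0, 0], 0],
    [[0, 0, 0], [0, 0, 0], 0],
    [[0, 0, 0], [0, 0, 0], 0]
  ]
}}

```text
t: 19.95
eef_pos: [0.5553, 0.1039, 0.0864]
eef_rot: [0.0, 0.998, 0.06, 0.001]
force: [1.8, -0.9, 3.0]
finger_gap: 0.274
finger_force: 35.0
```

>>> {"api": "carry_out", "payload": {
  "deltas": [
    [[0, 0, 4], [0, 0, 0], 0],
    [[0, 0, 10], [0, 0, 0], 0],
    [[0, 0, 10], [0, 0, 0], 0],
    [[0, 0, 6], [0, 0, 0], 0],
    [[0, 0, 0], [0, 0, 0], 0],
    [[0, 0, 0], [0, 0, 0], 0],
    [[0, 0, 0], [0, 0, 0], 0],
    [[0, 0, 0], [0, 0, 0], 0]
  ]
}}

```text
t: 20.95
eef_pos: [0.5545, 0.1041, 0.1153]
eef_rot: [-0.0, 0.998, 0.06, -0.0]
force: [0.3, -0.6, -3.7]
finger_gap: 0.272
finger_force: 35.0
```

```bash
python3 - <<'E'
from h import *
F=[]
for i in range(8):
    get_image('top'); s=robot.get_state(); F.append(s['force'])
print(np.mean(F,0),np.std(F,0),s['eef_pos'],s['finger_gap'],s['t'])
E
```

```text
[-0.17377746  0.09158665 -2.90810088] [0.3156307  0.34007727 0.31854846] [0.55469496 0.10411781 0.11566743] 0.27189220697124084 21.35
```

The left tin pulls 2.9 N, so the right tin is the heaviest. I'll set this one back and fetch it.

>>> {"api": "carry_out", "payload": {
  "deltas": [
    [[0, 0, -10], [0, 0, 0], 0],
    [[0, 0, -10], [0, 0, 0], 0],
    [[0, 0, -5], [0, 0, 0], 0],
    [[0, 0, -3], [0, 0, 0], 0],
    [[0, 0, -2], [0, 0, 0], 0],
    [[0, 0, 0], [0, 0, 0], 0],
    [[0, 0, 0], [0, 0, 0], 0.5],
    [[0, 0, 0], [0, 0, 0], 0.5],
    [[0, 0, 0], [0, 0, 0], 0.5],
    [[0, 0, 30], [0, 0, 0], 0.6],
    [[0, 0, 34], [0, 0, 0], 0.6]
  ]
}}

```text
t: 22.72
eef_pos: [0.5541, 0.1041, 0.1497]
eef_rot: [-0.0, 0.998, 0.06, -0.001]
force: [0.3, 0.2, -0.4]
finger_gap: 0.596
finger_force: 0.0
```

>>> {"api": "carry_out", "payload": {
  "deltas": [
    [[4, -34, 0], [0, 0, 0], 0.6],
    [[5, -36, 0], [0, 0, 0], 0.6],
    [[5, -36, 0], [0, 0, 0], 0.6],
    [[5, -36, 0], [0, 0, 0], 0.6],
    [[5, -36, 0], [0, 0, 0], 0.6],
    [[5, -36, 0], [0, 0, 0], 0.6],
    [[5, -36, 0], [0, 0, 0], 0.6],
    [[5, -34, 0], [0, 0, 0], 0.6],
    [[0, 0, 0], [0, 0, 0], 0.6]
  ]
}}

```text
t: 23.85
eef_pos: [0.5938, -0.1824, 0.1492]
eef_rot: [0.0, 0.998, 0.059, -0.0]
force: [-1.0, 0.2, -0.9]
finger_gap: 0.601
finger_force: 0.0
```

>>> {"api": "carry_out", "payload": {
  "deltas": [
    [[0, 2, -20], [0, 0, 0], 0.6],
    [[0, 0, -24], [0, 0, 0], 0.6],
    [[0, 0, -14], [0, 0, 0], 0.6],
    [[0, 0, -6], [0, 0, 0], 0.5],
    [[0, 0, 0], [0, 0, 0], 0],
    [[0, 0, 0], [0, 0, 0], 0],
    [[0, 0, 0], [0, 0, 0], 0],
    [[0, 0, 0], [0, 0, 0], 0],
    [[0, 0, 4], [0, 0, 0], 0],
    [[0, 0, 8], [0, 0, 0], 0],
    [[0, 0, 12], [0, 0, 0], 0]
  ],
  "grip_force": 45
}}

```text
t: 25.22
eef_pos: [0.5927, -0.1771, 0.109]
eef_rot: [-0.001, 0.998, 0.06, -0.001]
force: [0.5, -0.9, -6.5]
finger_gap: 0.274
finger_force: 45.0
```

>>> {"api": "carry_out", "payload": {
  "deltas": [
    [[0, 0, 15], [0, 0, 0], 0],
    [[0, 0, 20], [0, 0, 0], 0],
    [[0, 0, 20], [0, 0, 0], 0],
    [[0, 0, 20], [0, 0, 0], 0],
    [[0, 0, 20], [0, 0, 0], 0],
    [[0, 0, 15], [0, 0, 0], 0],
    [[0, 0, 10], [0, 0, 0], 0],
    [[0, 0, 5], [0, 0, 0], 0],
    [[0, 0, 0], [0, 0, 0], 0],
    [[0, 0, 0], [0, 0, 0], 0],
    [[0, 0, 0], [0, 0, 0], 0],
    [[0, 0, 0], [0, 0, 0], 0]
  ]
}}

```text
t: 26.72
eef_pos: [0.5935, -0.1778, 0.2342]
eef_rot: [-0.0, 0.998, 0.06, -0.0]
force: [0.0, -0.1, -7.5]
finger_gap: 0.272
finger_force: 45.0
```

```bash
python3 - <<'E'
from h import *
s=snap('scene','s5.png');t=snap('top','t5.png')
r=lambda i:cv2.resize(i,None,fx=2,fy=2,interpolation=cv2.INTER_CUBIC)
cv2.imwrite('pics/v5.png',np.hstack([r(s[110:290,225:425]),r(t[80:260,225:420])])[:,:,::-1])
q=robot.get_state();print(q['eef_pos'],q['eef_rot'],q['force'],q['finger_gap'])
E
```

```text
[ 0.59361496 -0.17783959  0.23445076] [-9.53352467e-05  9.98176563e-01  6.03615690e-02 -1.46367264e-04] [ 0.85162882 -0.77767553 -6.37272564] 0.27128345243596397
```

View pics/v5.png

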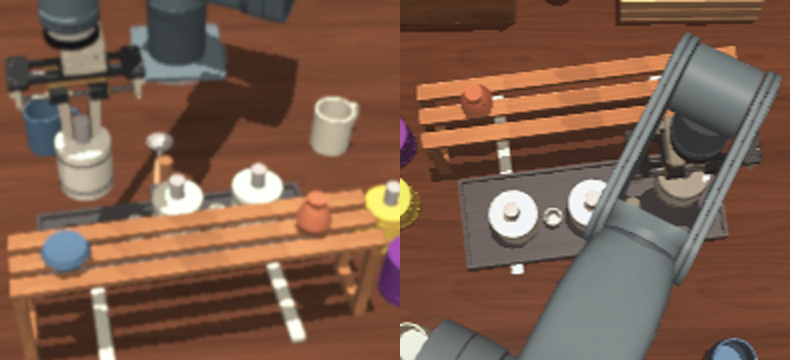

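```bash
python3 - <<'E'
from h import *
for a,b,box in(('scene0.png','s5.png',(170,190,292,318)),('top0.png','t3.png',(235,265,312,342)),('top0.png','t3.png',(100,170,225,275))):
    A,B=[cv2.cvtColor(cv2.imread('pics/'+i),cv2.COLOR_BGR2GRAY)[box[0]:box[1],box[2]:box[3]].astype(np.float32) for i in(a,b)]
    print(cv2.phaseCorrelate(A,B),np.abs(A-B).mean())
im=cv2.imread('pics/t3.png'); h=cv2.cvtColor(im,cv2.COLOR_BGR2HSV)
a=cv2.imread('pics/top0.png')[195:265,290:350]; b=im[195:265,290:350]; s=cv2.imread('pics/s3.png')[165:225,275:345]
r=lambda i:cv2.resize(i,(265,309),interpolation=cv2.INTER_CUBIC); cv2.imwrite('pics/v6.png',np.hstack([r(a),r(b),cv2.resize(s,(265,309),interpolation=cv2.INTER_CUBIC)]))
E
```

```text
((-0.20873844044414724, -1.9102811793056649), 0.8828421672185262) 32.351925
((11.856721583848529, -9.340309176198293), -0.09468607558144464) 42.218887
((0.1571642960314783, -0.1135716597671319), 0.7598558991485171) 4.3742857
```

View pics/v6.png

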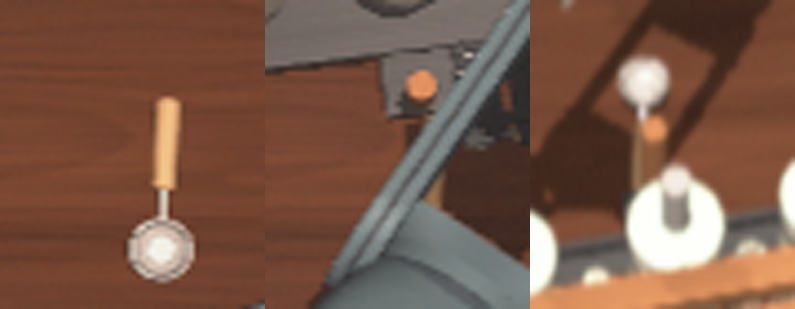

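```bash
python3 - <<'E'
from h import *
im=get_image('scene')[:,:,::-1]
for n,i in(('0',cv2.imread('pics/scene0.png')),('3',cv2.imread('pics/s3.png')),('now',im)):
    s=i[168:198,290:322]; h=cv2.cvtColor(s,cv2.COLOR_BGR2HSV); m=((h[...,1]<75)&(h[...,2]>100)).astype(np.uint8)
    k,l,st,c=cv2.connectedComponentsWithStats(m); j=1+st[1:,4].argmax(); u,v=c[j]+[290,168]; print(n,u,v,st[j],ray('scene',u,v,.008))
t=cv2.imread('pics/t3.png')[205:225,310:335]; h=cv2.cvtColor(t,cv2.COLOR_BGR2HSV); m=((h[...,0]<20)&(h[...,1]>110)&(h[...,2]>150)).astype(np.uint8)
k,l,st,c=cv2.connectedComponentsWithStats(m)
for j in range(1,k):
    if st[j,4]>8: print('post',st[j,4],c[j]+[310,205],ray('top',*(c[j]+[310,205]),.09))
E
```

```text
0 305.1101694915254 183.11864406779662 [  9  10  13  13 118] [ 0.33237477 -0.05202209  0.008     ]
3 304.6302521008403 180.9075630252101 [  8   8  14  13 119] [ 0.31897676 -0.05331265  0.008     ]
now 304.37864077669906 180.63106796116506 [  9   8  12  12 103] [ 0.31724766 -0.05423713  0.008     ]
post 34 [325.         213.73529412] [ 0.45875897 -0.04776305  0.09      ]
```

The tin is held, but the pictures put the tray at about 146–150 mm of travel, and the tray's tongue has nudged the spoon about 14 mm. There is time to make sure the tray is at its stop, so I'll set the tin down and pull again.

>>> {"api": "carry_out", "payload": {
  "deltas": [
    [[0, 0, -12], [0, 0, 0], 0],
    [[0, 0, -22], [0, 0, 0], 0],
    [[0, 0, -25], [0, 0, 0], 0],
    [[0, 0, -25], [0, 0, 0], 0],
    [[0, 0, -22], [0, 0, 0], 0],
    [[0, 0, -16], [0, 0, 0], 0],
    [[0, 0, -10], [0, 0, 0], 0],
    [[0, 0, -7], [0, 0, 0], 0],
    [[0, 0, -4], [0, 0, 0], 0],
    [[0, 0, -3], [0, 0, 0], 0],
    [[0, 0, -2], [0, 0, 0], 0],
    [[0, 0, 0], [0, 0, 0], 0]
  ]
}}

```text
t: 28.38
eef_pos: [0.5938, -0.178, 0.0869]
eef_rot: [0.0, 0.998, 0.06, 0.0]
force: [-0.1, 0.3, -6.2]
finger_gap: 0.271
finger_force: 45.0
```

>>> {"api": "carry_out", "payload": {
  "deltas": [
    [[0, 0, -1], [0, 0, 0], 0],
    [[0, 0, -0.5], [0, 0, 0], 0],
    [[0, 0, 0], [0, 0, 0], 0.5],
    [[0, 0, 0], [0, 0, 0], 0.5],
    [[0, 0, 0], [0, 0, 0], 0.5],
    [[0, 0, 30], [0, 0, 0], 0.6],
    [[0, 0, 34], [0, 0, 0], 0.6],
    [[-35, 32, 0], [0, 0, 0], 0.6],
    [[-35, 33, 0], [0, 0, 0], 0.6],
    [[-35, 33, 0], [0, 0, 0], 0.6],
    [[-33, 32, 0], [0, 0, 0], 0.6],
    [[0, 0, 0], [0, 0, 0], 0.6]
  ],
  "grip_force": 40
}}

```text
t: 29.88
eef_pos: [0.4535, -0.0458, 0.1494]
eef_rot: [-0.0, 0.998, 0.061, -0.0]
force: [0.5, -0.6, -0.0]
finger_gap: 0.602
finger_force: 0.0
```

>>> {"api": "carry_out", "payload": {
  "deltas": [
    [[2, -2, -25], [0, 0, 0], 0.6],
    [[0, 0, -35], [0, 0, 0], 0.6],
    [[0, 0, -30], [0, 0, 0], 0.6],
    [[0, 0, -20], [0, 0, 0], 0.6],
    [[0, 0, -12], [0, 0, 0], 0.6],
    [[0, 0, 0], [0, 0, 0], 0],
    [[0, 0, 0], [0, 0, 0], 0],
    [[0, 0, 0], [0, 0, 0], 0],
    [[0, 0, 0], [0, 0, 0], 0],
    [[0, 0, 0], [0, 0, 0], 0]
  ]
}}

```text
t: 31.12
eef_pos: [0.4581, -0.0477, 0.0279]
eef_rot: [-0.002, 0.998, 0.06, 0.001]
force: [0.9, 9.3, 3.4]
finger_gap: 0.256
finger_force: 40.0
```

>>> {"api": "carry_out", "payload": {
  "deltas": [
    [[-4, -0.5, 0], [0, 0, 0], 0],
    [[-4, -0.5, 0], [0, 0, 0], 0],
    [[-3, -0.4, 0], [0, 0, 0], 0],
    [[0, 0, 0], [0, 0, 0], 0],
    [[0, 0, 0], [0, 0, 0], 0]
  ]
}}

```text
t: 31.75
eef_pos: [0.4551, -0.0482, 0.0283]
eef_rot: [-0.002, 0.998, 0.059, 0.008]
force: [25.9, 20.8, -17.7]
finger_gap: 0.249
finger_force: 40.0
```

>>> {"api": "carry_out", "payload": {
  "deltas": [
    [[4, 0.8, 0], [0, 0, 0], 0],
    [[2, 0.5, 0], [0, 0, 0], 0],
    [[0, 0, 0], [0, 0, 0], 0]
  ]
}}

```text
t: 32.12
eef_pos: [0.4547, -0.0482, 0.0282]
eef_rot: [-0.001, 0.998, 0.06, 0.002]
force: [4.7, 10.8, 1.7]
finger_gap: 0.251
finger_force: 40.0
```

The tray holds at the same point (x ≈ 0.4547) under 26 N and stays there when relaxed to about 5 N, so it's at the hard stop. I'll release the post and fetch the heavy tin.

>>> {"api": "carry_out", "payload": {
  "deltas": [
    [[0, 0, 0], [0, 0, 0], 0.5],
    [[0, 0, 0], [0, 0, 0], 0.5],
    [[0, 0, 0], [0, 0, 0], 0.5],
    [[0, 0, 0], [0, 0, 0], 0.5],
    [[0, 0, 15], [0, 0, 0], 0.5],
    [[0, 0, 30], [0, 0, 0], 0.6],
    [[0, 0, 40], [0, 0, 0], 0.6],
    [[0, 0, 37], [0, 0, 0], 0.6],
    [[0, 0, 0], [0, 0, 0], 0.6]
  ],
  "grip_force": 45
}}

```text
t: 33.25
eef_pos: [0.4548, -0.0508, 0.1519]
eef_rot: [0.001, 0.998, 0.06, 0.003]
force: [0.7, 0.3, 0.3]
finger_gap: 0.601
finger_force: 0.0
```

>>> {"api": "carry_out", "payload": {
  "deltas": [
    [[35, -32, 0], [0, 0, 0], 0.6],
    [[35, -32, 0], [0, 0, 0], 0.6],
    [[35, -33, 0], [0, 0, 0], 0.6],
    [[33, -32, 0], [0, 0, 0], 0.6],
    [[0, 0, 0], [0, 0, 0], 0.6]
  ]
}}

```text
t: 33.88
eef_pos: [0.5913, -0.1812, 0.1464]
eef_rot: [-0.0, 0.998, 0.059, -0.001]
force: [0.0, 0.7, 0.1]
finger_gap: 0.604
finger_force: 0.0
```

```bash
python3 - <<'E'
from h import *
im=snap('scene','s7.png'); s=im[160:220,250:375,::-1].copy(); h=cv2.cvtColor(s,cv2.COLOR_BGR2HSV)
m=((h[...,2]>225)&(h[...,1]<40)).astype(np.uint8)
for c in cv2.findContours(m,0,1)[0]:
    if cv2.contourArea(c)>80:
        (u,v),ax,_=cv2.fitEllipse(cv2.convexHull(c)); print(u+250,v+160,ax,ray('scene',u+250,v+160,.11))
print(robot.get_state()['eef_pos'])
E
```

```text
314.07676696777344 207.67234420776367 (19.013065338134766, 21.851394653320312) [ 0.57362847 -0.03215333  0.11      ]
352.9989318847656 201.71379470825195 (19.08165168762207, 23.986276626586914) [0.55262517 0.10174905 0.11      ]
[ 0.59005651 -0.17951383  0.14665792]
```

Descend from 0.1465 to 0.086, grip and lift.

>>> {"api": "carry_out", "payload": {
  "deltas": [
    [[1, 1.5, -18], [0, 0, 0], 0.6],
    [[0, 0, -22], [0, 0, 0], 0.6],
    [[0, 0, -14], [0, 0, 0], 0.6],
    [[0, 0, -6], [0, 0, 0], 0.5],
    [[0, 0, 0], [0, 0, 0], 0],
    [[0, 0, 0], [0, 0, 0], 0],
    [[0, 0, 0], [0, 0, 0], 0],
    [[0, 0, 0], [0, 0, 0], 0],
    [[0, 0, 4], [0, 0, 0], 0],
    [[0, 0, 8], [0, 0, 0], 0],
    [[0, 0, 12], [0, 0, 0], 0]
  ]
}}

```text
t: 35.3
eef_pos: [0.5908, -0.1768, 0.1126]
eef_rot: [-0.001, 0.998, 0.06, -0.001]
force: [0.6, 1.0, -6.9]
finger_gap: 0.269
finger_force: 45.0
```

>>> {"api": "carry_out", "payload": {
  "deltas": [
    [[0, 0, 15], [0, 0, 0], 0],
    [[0, 0, 20], [0, 0, 0], 0],
    [[0, 0, 20], [0, 0, 0], 0],
    [[0, 0, 20], [0, 0, 0], 0],
    [[0, 0, 20], [0, 0, 0], 0],
    [[0, 0, 15], [0, 0, 0], 0],
    [[0, 0, 10], [0, 0, 0], 0],
    [[0, 0, 5], [0, 0, 0], 0],
    [[0, 0, 0], [0, 0, 0], 0],
    [[0, 0, 0], [0, 0, 0], 0],
    [[0, 0, 0], [0, 0, 0], 0],
    [[0, 0, 0], [0, 0, 0], 0]
  ]
}}

```text
t: 36.8
eef_pos: [0.5916, -0.1774, 0.2378]
eef_rot: [-0.0, 0.998, 0.06, -0.0]
force: [-0.1, -1.0, -7.3]
finger_gap: 0.265
finger_force: 45.0
```

```bash
python3 - <<'E'
from h import *
s=snap('scene','s8.png');t=snap('top','t8.png')
r=lambda i:cv2.resize(i,None,fx=2,fy=2,interpolation=cv2.INTER_CUBIC)
a=cv2.imread('pics/s5.png')[:,:,::-1]
print(np.abs(a[110:290,225:425].astype(int)-s[110:290,225:425]).mean(), cv2.phaseCorrelate(*[cv2.cvtColor(i[110:215,225:375].copy(),cv2.COLOR_RGB2GRAY).astype(np.float32) for i in(a,s)]))
q=robot.get_state();print(q['eef_pos'],q['eef_rot'],q['force'],q['finger_gap'],q['finger_force'],q['t'])
E
```

```text
2.075148148148148 ((0.03003611586834154, -0.5466048397851964), 0.9657775926001277)
[ 0.59164537 -0.1774439   0.23795152] [-7.70823880e-05  9.98175526e-01  6.03787922e-02 -1.25505044e-04] [-0.15768638 -0.60999255 -7.43596303] 0.27021700748198346 44.99052107334137 36.9
```

```bash
python3 -c "from station import robot; print(robot.sign_off())"
```

```text
the job is handed in; nothing more can be done
None
```

The tray is out at its stop and the heaviest tin (right, 7.5 N against 4.0 and 2.9 N) is held upright about 15 cm above the tray, with the two lighter tins back standing on it; the one disturbance was the spoon, which the tray's tongue pushed about 14 mm on the first pull (I did not re-measure it after the second).

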